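# Seat a plug-in relay and pass the unit under the height bar

## Robot

A 7-joint arm with a two-finger parallel gripper is mounted at the origin on the work surface. World frame = base frame: x ahead of the robot, y to its left, z up, the work surface at z = 0. Lengths are in m, angles in rad, forces in N, time in s.
With the tool pointing down it reaches from about 0.35 to 0.9 m from the base axis. Payload 8.1 kg.
Tool frame: the origin (TCP) lies on the centre line of the jaws, within the pads' length; the fingertips stand 19 mm ahead of it and the grasp point (between the pads) is the TCP; z points along the fingers, y is the direction in which the jaws open and shut (so a half turn about z gives the same grasp; the last joint's range is limited). The gripper opens to 92 mm and grips with 3 to 60 N. Pads are 19 mm wide; open, the fingers measure 130 mm over their backs; the gripper's body (75 mm by 190 mm) begins 47 mm behind the grasp point.
Start: joints at [-1.351, 0.434, 0.025, 1.573, -0.012, 1.134, -0.075], TCP at [0.198, 0.593, 0.246] pointing down, gripper open.
Joint ranges: [-2.62, 2.62], [-0.44, 2.09], [-1.27, 1.32], [0.08, 2.57], [-1.32, 4.46], [0.12, 2], [-2.74, 2.74]. Speed limits (rad/s): [2.22, 2.22, 3.01, 3.01, 3.14, 3.14, 3.14].

## Interface

Orientations are given as a rotation vector (axis times angle).
In Python, from cell import monitor, imaging, workorder, outline_of gives the robot as it stands.
- The arm moves only by the tool move_arm, never from a script. Its argument "series" is a list of rows, each a list of 6 numbers: the shift along the world's x, y, z in cm, then the turn, a rotation vector about the world's x, y, z in degrees. A call has 1 to 8 rows; each row shifts and turns the commanded pose from where the row before left it; what a row does not reach is not made up. A row lasts 1/10 s, in which the tool goes at most 50 mm and 8.59 degrees, less where a joint would pass 70% of its speed; a pose out of reach is approached as far as the arm can. A call with a gripper value outside its range is refused whole. "grip" is the opening, from 0 (shut) to 1 (fully open), set as the call begins (left out, the last holds). The fingers move at their own pace and stop on an object; "force" is the grip in N (left out, the last holds). Time passes only in rows, so rows that do not move let the fingers close. It gives the time, the measured TCP pose, the force and the opening at its end, in the units of the state.
- monitor.observe(): the state, without advancing time (a new reading comes with each control period).
- imaging.get_image(name): name is "side" or "top" or "wrist"; returns a dict with "color" (480x640x3 uint8, red, green, blue), "fx", "fy", "cx", "cy" (pixels), "rvec" (rotation vector, rad) and "tvec" (3), from world to camera coordinates, as OpenCV has them; the wrist camera has in their place "mount" (4x4, takes a point from camera to tool coordinates, whose origin is the TCP and whose axes are the flange's). Camera axes: x right, y down, z forward; pixel columns grow to the right and rows downward; lengths in m; the calibration is good to about 2 mm. A picture is of the moment at which its call begins: read the wrist's pose just before it. There is no depth.
- workorder.sign_off(): hands the job in, once; it reports no verdict.
Trained networks look in the newest picture that a camera, given by its name, has taken for a name from the list of things; names that differ only in an ending like _2 or _b are one class to them, and where a whole thing is asked for, a point or a joint stands for the part that bears it (a point fixed in the world has none). Each returns a list of dicts, best first, with "p" (0 to 1); they miss things now and then, are a little off and sometimes report something else, mostly with a low value. They report only what shows in the picture. A call takes as long as a camera call. They do not tell look-alikes from the thing itself.
- outline_of(camera, thing): "mask" (480x640 bool, what is visible of it) and "rect" ([left, top, width, height] in pixels, round what is visible of it).
The state is a dict: "clock": time; "joints": joint angles; "dq": joint speeds; "joint_efforts": joint torques, N m; "position": TCP position; "ee_rot": TCP orientation; "force": force on the tool from outside, world axes, zero at the start; "ft_torque": the same for the moment, N m; "width": opening from 0.0 (shut) to 1.0 (fully open).
Only numpy, scipy, OpenCV 4.12 (cv2) and the standard library are available. Lean on these libraries where they do the work, as an engineer would, in place of code of your own. Each camera call takes 0.05 s, during which the arm holds its last target. There are 200 camera calls.

## Task

The plug-in relay stands proud of its socket: press it fully home. Then set the unit on the bed of the height gauge in front of the bar, relay end leading, and slide it along the fence, under the bar, until its nose comes up against the stop screw, with its side flush on the fence. Use only gentle force on the relay, the bar, the fence and the stop, leave the unit there, and do not disturb the other things on the table.

Things in the scene. Friction and masses are not known exactly. Their poses are not given: they have to be found in the camera images.
- relay_unit: Unit to check: grey socket block with a white plug-in relay, upright on the mat, 0.13-0.19 kg. Socket 92 long (x), 30 wide (y), 28 high, but 25 over the last 18 at the -x tail and 22 over the last 16 at the +x leading end. Origin: centre of the underside, z up, +x to the relay end. The relay, 24 wide, covers x +2 to +30; the tail, x -46 to +2, is bare: grip it across y. Mass centre near x +4.
- relay_top (a point): Centre of the relay's flat top (28 x 24), at x = +16, y = 0 of the unit; 54 above the unit's underside when the relay is home, 4 to 7.5 more at the start. Fixed to the relay. (All lengths in this list are in mm.)
- relay: The white plug-in relay, 28 x 24 x 26 high. Origin: centre of its underside; at z = +28 of the unit when fully home (hard stop), 4 to 7.5 higher at the start. It only slides up and down in the socket: a push fit that moves at about 9 N and stays where it is left; home is felt as a sharp rise in force. Keep the push on it under 25 N.
- gauge: Steel height gauge, fixed. Origin under the bar's middle; bed surface at z +12 here, 12-17 above the bench. Bed 255 x 110, x -150 (infeed, nearer the robot) to +105; the unit slides to +x. 16 x 16 posts at y -43 and +43 carry the bar. The unit is home at y 0, z +12, axes parallel to these, origin at x +11 to +21 as the stop screw is set: +y side on the fence, relay wholly past the bar.
- bar: Flat bridge bar across the gauge, 14 along x, 104 along y, 10 thick; two screw heads on it 3 high. Origin: centre of its underside, 56 above the bed (2 above a seated relay, which passes; an unseated one strikes it). Keep contact under 12 N.
- fence: Low guide strip along x on the bed at its +y side, 155 long, 12 wide, 9 high: fingertips held 10 or more above the bed pass over it. Origin: middle of its underside; its face is 6 towards -y, at y = +15 of the gauge, from x = -98 to +57. Keep contact under 12 N.
- stop: End stop beyond the bar: steel block 54 wide (y), 22 high, 14 thick. Origin: middle of the lower edge of its face towards the bar, at x +77, y 0 of the gauge. Through it an 8 mm adjusting screw, 11 above the bed, stands out 10 to 20 towards the bar (round tip at x +57 to +67 of the gauge): its setting differs and is not measured, so feel for it. Rigid. Keep contact under 12 N.
- mat: Black rubber mat 340 x 400, fixed flat on the bench; its top is 12 above its origin and 3 to 9 above the bench. The unit, the empty socket and the contactor stand on it, in any order, at least 120 apart.
- empty_socket: Bystander: the same grey socket block without a relay, 28 high. Origin under its centre.
- contactor: Bystander: grey and black contactor 58 x 45 x 57 high. Origin under its centre.
- terminal_strip: Bystander: grey terminal block 75 x 44 x 40 high, left of the gauge.
- screwdriver: Bystander: screwdriver 200 long, lying beyond the gauge.
- rail_offcut: Bystander: steel mounting rail 160 x 35 x 7.5, lying beyond the mat.
- tape_measure: Bystander: black tape measure 66 x 36 x 60 high, at the near side of the mat.
- carton: Bystander: small open cardboard box 90 x 70 x 80 high, flaps to 110, left of the gauge.
Not all that is in view belongs to the job. Leave any green look-alike of the relay_unit alone.

How it is judged:
By the outcome, as a careful person would: the job done as asked, in the order asked, and still so for the second after the job is handed in, with the robot touching nothing.
It also fails if it takes over 70 s, if anything falls off the work surface, if the arm or the gripper's body presses on something with over 40 N, if the wrist force passes 120 N, or if a joint passes its speed limit or range.

## Working session

There is one attempt and no reset: what is moved stays moved. The work goes in short steps, Python scripts to look and compute and a tool call to move; the robot and the scene stay as the last step left them, time stands still between calls to the robot, and variables do not carry over. Pictures are saved under pics/ and viewed, about 8 in all and at most 12, crops included, and the job is handed in when it is done.

Besides the shell and the picture viewer there is one more tool, called after ">>>" as name([rows], argument=value, ...), one row to a line, values as JSON. move_arm: Moves the arm, as the interface text tells. Its arguments: {"type":"object","properties":{"series":{"type":"array"},"grip":{"type":"number"},"force":{"type":"number"}},"required":["series"]}

```bash
mkdir -p pics; cat > h.py <<'E'
import numpy as np,cv2
from cell import monitor,imaging,workorder,outline_of
def P(im):
    R=cv2.Rodrigues(np.array(im["rvec"],float))[0];return R,np.array(im["tvec"],float).ravel()
def ray(im,u,v):
    R,t=P(im);d=R.T@np.array([(u-im["cx"])/im["fx"],(v-im["cy"])/im["fy"],1.]);return -R.T@t,d
def atz(im,u,v,z):
    c,d=ray(im,u,v);return c+d*(z-c[2])/d[2]
def proj(im,X):
    R,t=P(im);q=R@np.array(X,float)+t;return np.array([im["fx"]*q[0]/q[2]+im["cx"],im["fy"]*q[1]/q[2]+im["cy"]])
def wristcam(im,st):
    # convert wrist image to world->camera
    T=np.eye(4);T[:3,:3]=cv2.Rodrigues(np.array(st["ee_rot"],float))[0];T[:3,3]=st["position"]
    M=np.linalg.inv(T@np.array(im["mount"]));im["rvec"]=cv2.Rodrigues(M[:3,:3])[0];im["tvec"]=M[:3,3];return im
E
python3 - <<'E'
from h import *
s=monitor.observe();print({k:np.round(v,3) for k,v in s.items()})
for n in("top","side"):
    im=imaging.get_image(n);cv2.imwrite(f"pics/{n}0.png",im["color"][:,:,::-1])
    c,_=ray(im,320,240);print(n,c.round(3),atz(im,320,240,0).round(3))
    for t in("relay_unit","relay","gauge","bar","fence","stop","mat","empty_socket","contactor"):
        for d in outline_of(n,t)[:3]:
            ys,xs=np.nonzero(d["mask"]);print(t,round(d["p"],2),d["rect"],atz(im,xs.mean(),ys.mean(),.02).round(3) if len(xs) else "")
E
```

```text
{'clock': np.float64(0.0), 'joints': array([-1.351,  0.435,  0.025,  1.574, -0.012,  1.134, -0.075]), 'dq': array([-0.001,  0.002, -0.001, -0.   , -0.001,  0.002,  0.002]), 'joint_efforts': array([ 0.0000e+00, -6.6784e+01,  9.8500e-01, -3.1445e+01, -6.1000e-02,
        4.3000e-02,  0.0000e+00]), 'position': array([0.198, 0.592, 0.245]), 'ee_rot': array([-5.050e-01, -3.101e+00,  2.000e-03]), 'force': array([0.387, 0.219, 0.265]), 'ft_torque': array([-0.015,  0.008, -0.04 ]), 'width': np.float64(1.002)}
top [0.26  0.047 1.453] [0.541 0.058 0.   ]
relay_unit 0.85 [380.9, 190.6, 21.8, 29.7] [ 0.635 -0.139  0.02 ]
relay_unit 0.76 [235.9, 310.1, 32.2, 17.1] [0.331 0.236 0.02 ]
relay_unit 0.37 [348.0, 183.5, 152.8, 124.3] [ 0.521 -0.215  0.02 ]
relay 0.46 [236.7, 309.9, 11.7, 11.5] [0.335 0.256 0.02 ]
gauge 0.72 [253.7, 170.7, 58.5, 98.4] [0.589 0.159 0.02 ]
gauge 0.36 [347.8, 180.2, 155.9, 129.9] [ 0.522 -0.215  0.02 ]
bar 0.56 [386.7, 191.4, 12.7, 12.8] [ 0.659 -0.141  0.02 ]
fence 0.81 [268.0, 197.0, 14.5, 47.4] [0.591 0.18  0.02 ]
stop 0.66 [266.7, 175.7, 16.0, 14.6] [0.699 0.182 0.02 ]
[... 636 characters left out ...]
, 224.2, 13.1, 11.8] [0.34  0.275 0.02 ]
gauge 0.88 [248.2, 187.9, 103.3, 76.0] [0.582 0.148 0.02 ]
gauge 0.34 [375.0, 261.6, 37.0, 44.4] [ 0.636 -0.138  0.02 ]
gauge 0.27 [366.0, 197.0, 45.5, 51.1] [0.772 0.013 0.02 ]
bar 0.48 [293.3, 188.6, 30.5, 22.6] [0.659 0.225 0.02 ]
bar 0.25 [256.2, 249.9, 256.3, 227.5] [ 0.498 -0.271  0.02 ]
fence 0.63 [274.1, 208.0, 41.2, 24.0] [0.584 0.176 0.02 ]
stop 0.5 [320.9, 192.8, 18.5, 17.5] [0.703 0.185 0.02 ]
stop 0.33 [382.1, 215.4, 26.4, 30.3] [0.77  0.003 0.02 ]
mat 0.59 [255.2, 249.3, 259.7, 228.5] [ 0.498 -0.27   0.02 ]
empty_socket 0.58 [299.5, 295.2, 42.7, 33.4] [ 0.471 -0.117  0.02 ]
contactor 0.83 [389.3, 332.7, 42.8, 47.7] [ 0.542 -0.294  0.02 ]
```

```bash
python3 - <<'E'
import cv2,numpy as np
a=cv2.imread("pics/top0.png")[150:350,210:510];b=cv2.imread("pics/side0.png")[170:400,170:450]
cv2.imwrite("pics/c1.png",np.vstack([cv2.resize(a,(450,300),interpolation=3),cv2.resize(b,(450,300),interpolation=3)]))
l=cv2.imread("pics/top0.png")
c=[cv2.resize(x,(400,400),interpolation=cv2.INTER_CUBIC) for x in (l[180:235,365:420],l[285:340,225:280])]
cv2.imwrite("pics/c2.png",np.hstack(c))
E
```

```text
(no output)
```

View pics/c1.png

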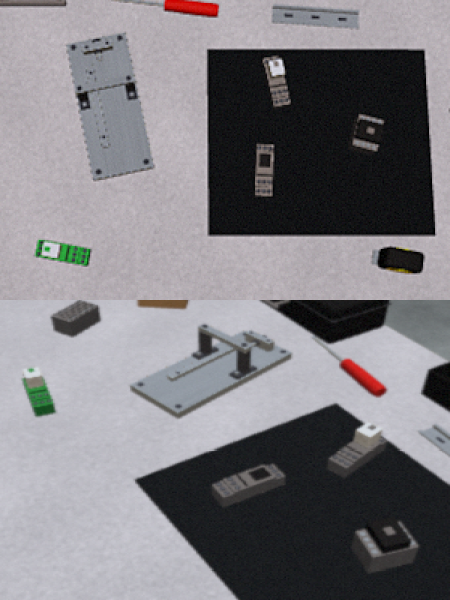

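View pics/c2.png

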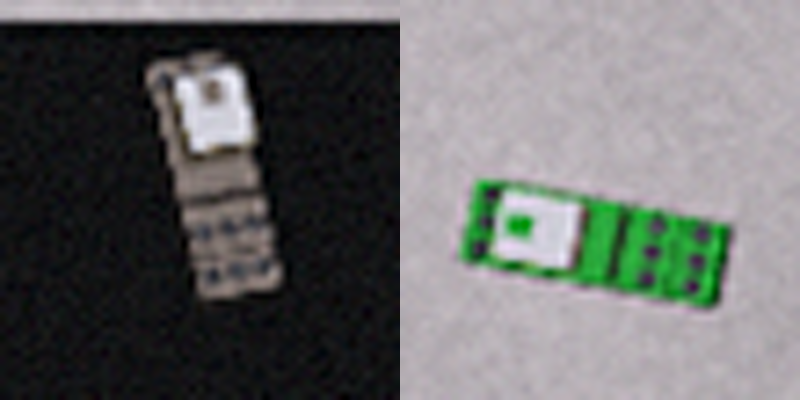

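Picture 1 and 2: candidates in the top view are the grey unit with white relay at (391,205), which fits, and the green look-alike at (252,318), to be left alone. The empty socket at (386,263) has no relay. The relay end points up in the picture (+x), and the gauge is at (282,220) with its stop end also at +x.

```bash
python3 - <<'E'
from h import *
im=imaging.get_image("wrist");print(np.round(im["mount"],3),im["fx"],im["cx"],im["cy"])
im=imaging.get_image("top")
for t,z in(("relay_unit",.035),("gauge",.015),("fence",.02),("bar",.075)):
    for d in outline_of("top",t)[:1]:
        c,_=cv2.findContours(d["mask"].astype(np.uint8),0,1);c=max(c,key=cv2.contourArea)
        print(t,d["rect"]);b=cv2.boxPoints(cv2.minAreaRect(c))
        print(np.array([atz(im,*p,z)[:2] for p in b]).round(3))
E
```

```text
[[-0.    -0.957 -0.291  0.08 ]
 [ 1.    -0.001  0.    -0.001]
 [-0.001 -0.291  0.957 -0.139]
 [ 0.     0.     0.     1.   ]] 425.826016023507 312.38788485490414 240.33608287973684
relay_unit [382.4, 190.1, 20.9, 31.2]
[[ 0.672 -0.111]
 [ 0.682 -0.147]
 [ 0.591 -0.166]
 [ 0.582 -0.13 ]]
gauge [253.1, 170.5, 59.3, 96.1]
[[0.709 0.243]
 [0.733 0.132]
 [0.479 0.078]
 [0.456 0.186]]
fence [140.9, 156.7, 61.4, 60.5]
[[0.651 0.54 ]
 [0.776 0.433]
 [0.697 0.351]
 [0.575 0.458]]
bar [258.5, 199.4, 38.6, 16.5]
[[0.614 0.215]
 [0.636 0.116]
 [0.619 0.112]
 [0.598 0.211]]
```

>>> move_arm([
  [2.45,-2.65,-0.28,0,0,2],
  [2.45,-2.65,-0.28,0,0,2],
  [2.45,-2.65,-0.28,0,0,2],
  [2.45,-2.65,-0.28,0,0,2],
  [2.45,-2.65,-0.28,0,0,2],
  [2.45,-2.65,-0.28,0,0,2],
  [2.45,-2.65,-0.28,0,0,2],
  [2.45,-2.65,-0.28,0,0,2],
])

```text
clock: 2.1
position: [0.3952, 0.3796, 0.2234]
ee_rot: [0.066, 3.141, 0.001]
force: [-0.2, 0.8, 0.1]
width: 1.003
```

>>> move_arm([
  [2.45,-2.65,-0.28,0,0,2],
  [2.45,-2.65,-0.28,0,0,2],
  [2.45,-2.65,-0.28,0,0,2],
  [2.45,-2.65,-0.28,0,0,2],
  [2.45,-2.65,-0.28,0,0,2],
  [2.45,-2.65,-0.28,0,0,2],
  [2.45,-2.65,-0.28,0,0,2],
  [0,0,0,0,0,0.5],
])

```text
clock: 2.9
position: [0.5691, 0.1893, 0.2034]
ee_rot: [-0.318, 3.124, -0.005]
force: [0.3, 0.4, 0.0]
width: 0.995
```

```bash
python3 - <<'E'
from h import *
s=monitor.observe();im=wristcam(imaging.get_image("wrist"),s)
import pickle;pickle.dump(im,open("wg.pkl","wb"))
print(s["clock"],s["position"],s["ee_rot"],s["joints"].round(2) if hasattr(s["joints"],"round") else s["joints"])
cv2.imwrite("pics/wg.png",im["color"][:,:,::-1])
for t in("gauge","bar","fence","stop"):
    for d in outline_of("wrist",t)[:2]:print(t,d["p"],d["rect"])
E
```

```text
2.9 [0.56912824 0.18933395 0.20340326] [-0.31826268  3.12407086 -0.0049043 ] [-0.47  0.43  0.07  1.7  -0.03  1.02  1.39]
gauge 0.64 [185.2, 68.3, 157.9, 279.0]
bar 0.97 [187.9, 280.6, 148.0, 30.1]
fence 0.76 [281.8, 144.3, 23.7, 188.2]
stop 0.5 [270.0, 335.4, 7.1, 14.6]
stop 0.29 [0.0, 1.8, 63.9, 309.5]
```

View pics/wg.png

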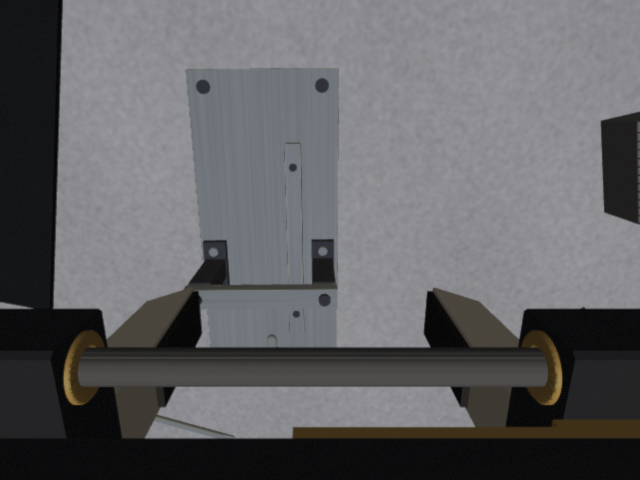

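Picture 3 shows the gauge from the wrist, infeed corners near (188,69) and (338,69), the fence end near (285..301,143), and the bar at row 285. I'll enlarge it to read corners.

```bash
python3 - <<'E'
import cv2
a=cv2.imread("pics/wg.png")
A=cv2.resize(a[60:160,180:345],None,fx=4.8,fy=3,interpolation=cv2.INTER_CUBIC);B=cv2.resize(a[235:335,180:345],None,fx=4.8,fy=3,interpolation=cv2.INTER_CUBIC)
cv2.imwrite("pics/c3.png",cv2.vconcat([A,B]))
E
```

```text
(no output)
```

View pics/c3.png

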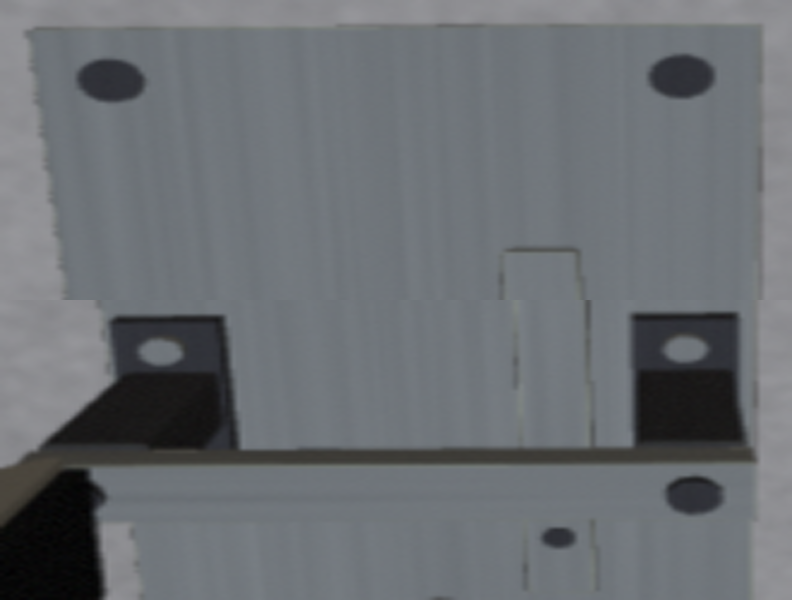

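```bash
python3 - <<'E'
from h import *
import pickle
from scipy.optimize import least_squares
im=pickle.load(open("wg.pkl","rb"))
uv=np.array([[186.3,69.7],[338.5,68.3],[285.2,143],[300.4,143],[337.3,289],[336.3,308.3],[336.3,285.]])
G=np.array([[-150,-55,12],[-150,55,12],[-98,15,21],[-98,27,21],[-7,52,78],[7,52,78],[-7,52,68.]])/1e3
L=[((288.5,283.3),15),((303.3,283.3),27)]
def T(p,X):
    c,s=np.cos(p[2]),np.sin(p[2]);return np.array([p[0]+c*X[0]-s*X[1],p[1]+s*X[0]+c*X[1],p[3]+X[2]])
def f(p):
    r=[proj(im,T(p,g))-q for g,q in zip(G,uv)]
    for q,y in L:
        X=atz(im,*q,p[3]+.021);c,s=np.cos(p[2]),np.sin(p[2]);r.append([(-s*(X[0]-p[0])+c*(X[1]-p[1])-y/1e3)*1400,0])
    r.append([(p[3]-.0025)*1000/2.5,0])
    return np.ravel(r)
o=least_squares(f,[.61,.165,.2,.002]);print(o.x,np.degrees(o.x[2]));print(o.fun.round(1))
E
```

```text
[0.61698121 0.16274674 0.20844232 0.00248132] 11.942865360075372
[-0.3 -0.3  0.6  0.1 -0.9  0.8  0.3  0.7  0.3  0.3  1.   0.1  0.5 -1.5
  0.8  0.   0.8  0.  -0.   0. ]
```

>>> move_arm([
  [0.4,-3.8,-0.1,0,0,0.5],
  [0.4,-3.8,-0.1,0,0,0.5],
  [0.4,-3.8,-0.1,0,0,0],
  [0.4,-3.8,-0.1,0,0,0],
  [0.4,-3.8,-0.1,0,0,0],
  [0.4,-3.8,-0.1,0,0,0],
  [0.4,-3.8,-0.1,0,0,0],
  [0.4,-3.8,-0.1,0,0,0],
])

```text
clock: 3.95
position: [0.5979, -0.1085, 0.196]
ee_rot: [-0.359, 3.12, 0.001]
force: [0.2, -0.0, -0.5]
width: 0.998
```

>>> move_arm([
  [0.2,-1,0,0,0,0],
  [0,0,0,0,0,0],
])

```text
clock: 4.15
position: [0.5998, -0.1198, 0.1958]
ee_rot: [-0.352, 3.122, -0.001]
force: [0.1, 0.7, -0.1]
width: 1.0
```

```bash
python3 - <<'E'
from h import *
s=monitor.observe();im=wristcam(imaging.get_image("wrist"),s)
import pickle;pickle.dump(im,open("wu.pkl","wb"))
print(s["clock"],s["position"],s["ee_rot"])
for t in("relay_unit","relay","relay_top"):
    for d in outline_of("wrist",t)[:2]:print(t,d["p"],d["rect"])
cv2.imwrite("pics/wu.png",im["color"][:,:,::-1])
E
```

```text
4.15 [ 0.59976545 -0.11976223  0.19584325] [-3.52402093e-01  3.12162236e+00 -6.20803908e-04]
relay_unit 0.58 [253.2, 196.7, 40.1, 122.5]
relay 0.9 [252.4, 268.7, 34.8, 48.6]
relay_top 0.85 [254.5, 272.0, 35.6, 47.4]
```

View pics/wu.png

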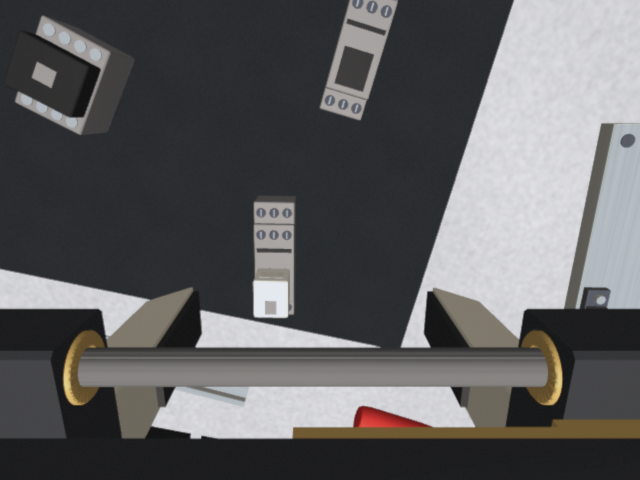

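Picture 5 shows the unit upright at columns 253–295, rows 197–318, with the relay standing proud at its far (+x) end. I'll enlarge it to confirm and read corners.

```bash
python3 - <<'E'
import cv2
a=cv2.imread("pics/wu.png")
cv2.imwrite("pics/c4.png",cv2.resize(a[190:325,240:310],None,fx=8,fy=4.4,interpolation=cv2.INTER_CUBIC))
E
```

```text
(no output)
```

View pics/c4.png

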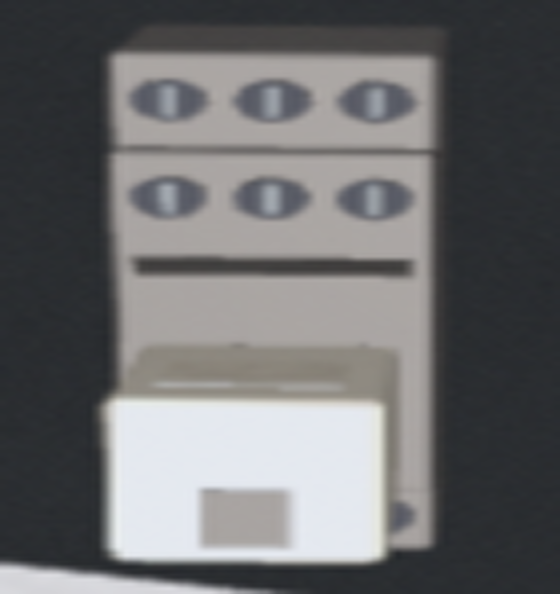

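```bash
python3 - <<'E'
from h import *
import pickle
from scipy.optimize import least_squares
im=pickle.load(open("wu.pkl","rb"))
uv=np.array([[253.75,202.3],[294.6,202.3],[254,224.8],[294.5,224.8],[294.1,314.5],[253.1,280.9],[287.9,280.9],[253.5,317.3],[287.9,317.3]])
def f(p):
    zt=p[4]
    G=np.array([[-46,-15,25],[-46,15,25],[-28,-15,28],[-28,15,28],[46,15,22],[2,-12,zt],[2,12,zt],[30,-12,zt],[30,12,zt]])/1e3
    c,s=np.cos(p[2]),np.sin(p[2])
    r=[proj(im,[p[0]+c*g[0]-s*g[1],p[1]+s*g[0]+c*g[1],p[3]+g[2]])-q for g,q in zip(G,uv)]
    return np.r_[np.ravel(r),(p[3]-.006)/.002,(zt-59.7)/2]
o=least_squares(f,[.63,-.14,.2,.006,59],x_scale=[.01,.01,.1,.01,1]);p=o.x
print(p,np.degrees(p[2]));print(o.fun.round(1))
c,s=np.cos(p[2]),np.sin(p[2])
for x in(16,-22,-20):print(x,[p[0]+c*x/1e3,p[1]+s*x/1e3])
E
```

```text
[ 6.34594282e-01 -1.41338246e-01  2.06720290e-01  5.20381183e-03
  5.96729731e+01] 11.844200136283055
[-0.2 -1.4  0.2 -0.7 -0.4  1.  -0.   1.7  0.2 -0.4 -0.2 -0.6  0.1 -0.
  0.3  0.   0.1  0.6 -0.4 -0. ]
16 [np.float64(0.6502536314562696), np.float64(-0.13805422839482998)]
-22 [np.float64(0.613062676479236), np.float64(-0.14585377119529316)]
-20 [np.float64(0.6150200951622378), np.float64(-0.1454432689426372)]
```

Pose of unit: (0.6346, −0.1413), yaw 11.8°, with the relay about 6 mm proud. Next I'll shut the fingers and go over the relay.

>>> move_arm([
  [1.0,-0.4,-1,0,0,-0.5],
  [1.0,-0.4,-1.5,0,0,-0.5],
  [1.0,-0.4,-1.5,0,0,0],
  [1.0,-0.35,-1.5,0,0,0],
  [1.05,-0.3,-1.5,0,0,0],
  [0,0,-1.5,0,0,0],
  [0,0,-1,0,0,0],
  [0,0,0,0,0,0],
], grip=0, force=30)

```text
clock: 5.15
position: [0.6488, -0.1366, 0.0987]
ee_rot: [0.329, -3.121, -0.002]
force: [-1.0, -0.3, -0.2]
width: 0.356
```

```bash
python3 - <<'E'
from h import *
s=monitor.observe();print(s["clock"],s["position"].round(4) if 0 else s["position"],s["ee_rot"],s["width"],s["force"])
R=cv2.Rodrigues(np.array(s["ee_rot"],float))[0];print(R[:,2],np.degrees(np.arctan2(-R[1,0],-R[0,0])))
im=wristcam(imaging.get_image("wrist"),s);cv2.imwrite("pics/w3.png",im["color"][:,:,::-1])
E
```

```text
5.15 [ 0.64884507 -0.13655501  0.09868608] [ 3.28708357e-01 -3.12095352e+00 -1.62518077e-03] 0.35550940953042076 [-1.01331539 -0.33021245 -0.1903093 ]
[-3.46607726e-03  6.76403164e-04 -9.99993764e-01] 12.024929076406135
```

View pics/w3.png

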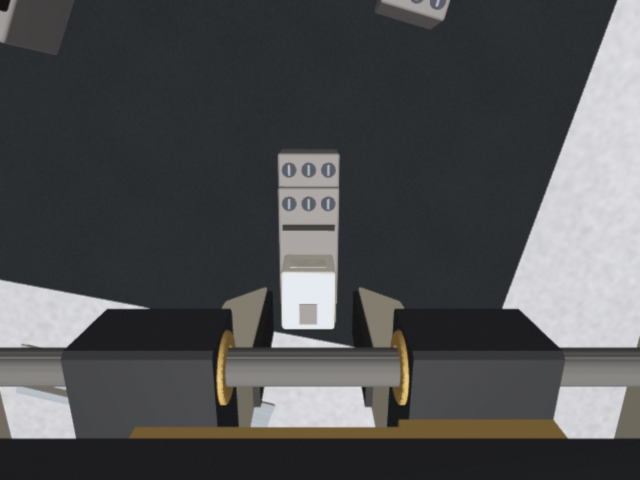

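Picture 7: relay top is centred beneath the fingertips (columns 281–336, rows 270–328). Next the fingers finish closing and come down near contact.

>>> move_arm([
  [0,0,0,0,0,0],
  [0,0,0,0,0,0],
  [0,0,0,0,0,0],
  [0,0,-0.3,0,0,0],
  [0,0,-0.3,0,0,0],
  [0,0,-0.3,0,0,0],
  [0,0,-0.1,0,0,0],
  [0,0,-0.1,0,0,0],
])

```text
clock: 6.0
position: [0.6502, -0.1373, 0.0894]
ee_rot: [0.328, -3.124, -0.0]
force: [0.0, 0.3, 0.1]
width: 0.003
```

>>> move_arm([
  [0,0,-0.1,0,0,0],
  [0,0,-0.1,0,0,0],
  [0,0,-0.1,0,0,0],
  [0,0,-0.1,0,0,0],
])

```text
clock: 6.4
position: [0.6503, -0.1373, 0.0857]
ee_rot: [-0.328, 3.124, 0.0]
force: [0.5, -0.9, -0.2]
width: 0.005
```

>>> move_arm([
  [0,0,-0.1,0,0,0],
  [0,0,-0.1,0,0,0],
])

```text
clock: 6.6
position: [0.6503, -0.1373, 0.0837]
ee_rot: [-0.328, 3.124, 0.0]
force: [0.2, -0.4, 8.0]
width: 0.005
```

>>> move_arm([
  [0,0,-0.1,0,0,0],
  [0,0,-0.1,0,0,0],
])

```text
clock: 6.8
position: [0.6504, -0.1373, 0.0826]
ee_rot: [-0.328, 3.124, 0.0]
force: [-3.0, 0.3, 8.9]
width: 0.006
```

>>> move_arm([
  [0,0,-0.1,0,0,0],
  [0,0,-0.05,0,0,0],
])

```text
clock: 7.0
position: [0.6504, -0.1373, 0.0811]
ee_rot: [-0.328, 3.124, 0.0]
force: [-2.9, 0.7, 9.2]
width: 0.006
```

>>> move_arm([
  [0,0,-0.05,0,0,0],
  [0,0,-0.05,0,0,0],
])

```text
clock: 7.2
position: [0.6504, -0.1373, 0.0802]
ee_rot: [-0.328, 3.124, 0.0]
force: [-4.1, 0.5, 8.7]
width: 0.008
```

>>> move_arm([
  [0,0,-0.05,0,0,0],
  [0,0,-0.05,0,0,0],
])

```text
clock: 7.4
position: [0.6504, -0.1373, 0.0792]
ee_rot: [-0.328, 3.124, 0.0]
force: [-2.6, 1.3, 9.1]
width: 0.005
```

>>> move_arm([
  [0,0,-0.05,0,0,0],
  [0,0,-0.05,0,0,0],
])

```text
clock: 7.6
position: [0.6505, -0.1374, 0.0789]
ee_rot: [-0.328, 3.123, -0.0]
force: [-6.7, 1.8, 19.6]
width: 0.006
```

The rise to 19.6 N marks home, after about 5 mm of travel. I'll back off, open, and go to the tail.

>>> move_arm([
  [0,0,0.5,0,0,0],
  [0,0,2,0,0,0],
  [0,0,2.5,0,0,0],
  [-1.3,-0.3,0,0,0,0],
  [-1.3,-0.3,0,0,0,0],
  [-1.3,-0.3,0,0,0,0],
  [0,0,0,0,0,0],
  [0,0,0,0,0,0],
], grip=1)

```text
clock: 8.4
position: [0.6117, -0.1462, 0.1274]
ee_rot: [-0.328, 3.124, 0.0]
force: [0.6, 0.4, -0.0]
width: 0.654
```

```bash
python3 - <<'E'
from h import *
s=monitor.observe();print(s["clock"],s["position"],s["width"],s["force"])
R=cv2.Rodrigues(np.array(s["ee_rot"],float))[0];print(np.degrees(np.arctan2(-R[1,0],-R[0,0])))
im=wristcam(imaging.get_image("wrist"),s);cv2.imwrite("pics/w4.png",im["color"][:,:,::-1])
E
```

```text
8.4 [ 0.61171008 -0.14620586  0.12744394] 0.6536831726748432 [ 0.55734324  0.41187479 -0.04743365]
11.995727612983572
```

View pics/w4.png

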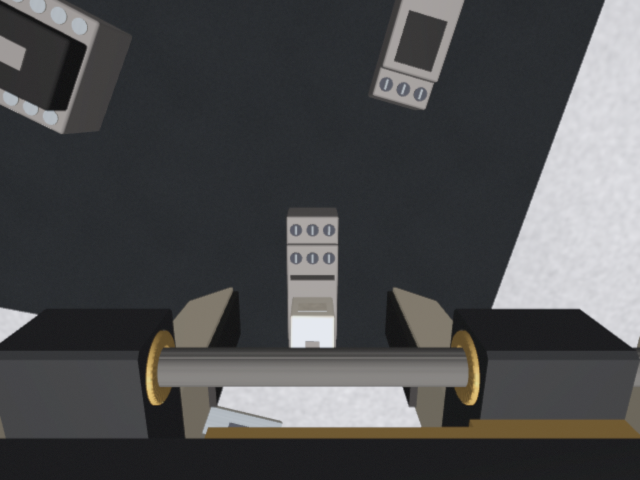

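Picture 8: unit still in place, centred at column 313 between the open jaws. Descending to grip the tail.

>>> move_arm([
  [0,0,-1.2,0,0,0],
  [0,0,-1.3,0,0,0],
  [0,0,-1.3,0,0,0],
  [0,0,-1.3,0,0,0],
  [0,0,-1.3,0,0,0],
  [0,0,-1.3,0,0,0],
  [0,0,-1.3,0,0,0],
  [0,0,-0.1,0,0,0],
])

```text
clock: 9.25
position: [0.6101, -0.146, 0.0341]
ee_rot: [0.328, -3.122, -0.001]
force: [0.0, 0.4, 0.7]
width: 1.0
```

>>> move_arm([
  [0,0,0,0,0,0],
  [0,0,0,0,0,0],
  [0,0,0,0,0,0],
  [0,0,0,0,0,0],
  [0,0,0,0,0,0],
  [0,0,0,0,0,0],
  [0,0,0,0,0,0],
  [0,0,0,0,0,0],
], grip=0, force=25)

```text
clock: 10.05
position: [0.6113, -0.1463, 0.0363]
ee_rot: [-0.328, 3.124, 0.0]
force: [0.7, 0.3, 0.1]
width: 0.348
```

>>> move_arm([
  [0,0,0,0,0,0],
  [0,0,0,0,0,0],
  [0,0,0,0,0,0],
  [0,0,0.5,0,0,0],
  [0,0,1.5,0,0,0],
  [0,0,2,0,0,0],
  [0,0,2,0,0,0],
  [0,0,0,0,0,0],
])

```text
clock: 10.85
position: [0.6133, -0.1468, 0.1001]
ee_rot: [-0.327, 3.119, -0.002]
force: [0.9, -0.1, -1.9]
width: 0.324
```

```bash
python3 - <<'E'
from h import *
s=monitor.observe();p=s["position"];print(p,s["width"],s["force"])
g=np.array([.617,.1627]);a=np.radians(11.94);ex=np.array([np.cos(a),np.sin(a)]);ey=np.array([-ex[1],ex[0]])
u=-.0235
for X,Y in((-.082,-.006),(-.082,-.003)):
    t=g+ex*(X+u)+ey*Y;print(X,Y,t,(t-p[:2])*100)
print("ex",ex,"ey",ey)
E
```

```text
[ 0.61334209 -0.14682941  0.10007117] 0.3237942456799338 [ 0.91474858 -0.14653514 -1.90455146]
-0.082 -0.006 [0.51502384 0.1350032 ] [-9.83182487 28.1832617 ]
-0.082 -0.003 [0.51440318 0.1379383 ] [-9.89389105 28.47677114]
ex [0.97836479 0.20688726] ey [-0.20688726  0.97836479]
```

>>> move_arm([
  [-1.2,3.5,0,0,0,0],
  [-1.2,3.5,0,0,0,0],
  [-1.2,3.5,0,0,0,0],
  [-1.2,3.5,0,0,0,0],
  [-1.2,3.5,0,0,0,0],
  [-1.2,3.5,0,0,0,0],
  [-1.2,3.5,0,0,0,0],
  [-1.2,3.6,0,0,0,0],
])

```text
clock: 11.65
position: [0.5145, 0.1359, 0.0963]
ee_rot: [-0.328, 3.124, 0.0]
force: [0.3, 0.3, -1.2]
width: 0.324
```

>>> move_arm([
  [0,0,-1,0,0,0],
  [0,0,-1,0,0,0],
  [0,0,-1,0,0,0],
  [0,0,0,0,0,0],
  [0,0,0,0,0,0],
])

```text
clock: 12.15
position: [0.5154, 0.1334, 0.0658]
ee_rot: [0.325, -3.124, 0.001]
force: [-0.5, 0.7, -1.7]
width: 0.322
```

```bash
python3 - <<'E'
from h import *
s=monitor.observe();p=s["position"];print(p,s["width"],s["force"])
im=wristcam(imaging.get_image("wrist"),s);cv2.imwrite("pics/w5.png",im["color"][:,:,::-1])
R=cv2.Rodrigues(np.array(s["ee_rot"],float))[0];print(np.degrees(np.arctan2(-R[1,0],-R[0,0])))
E
```

```text
[0.51538653 0.13341469 0.06583547] 0.3224286854675075 [-0.45792392  0.71727256 -1.73515257]
11.885686747773656
```

View pics/w5.png

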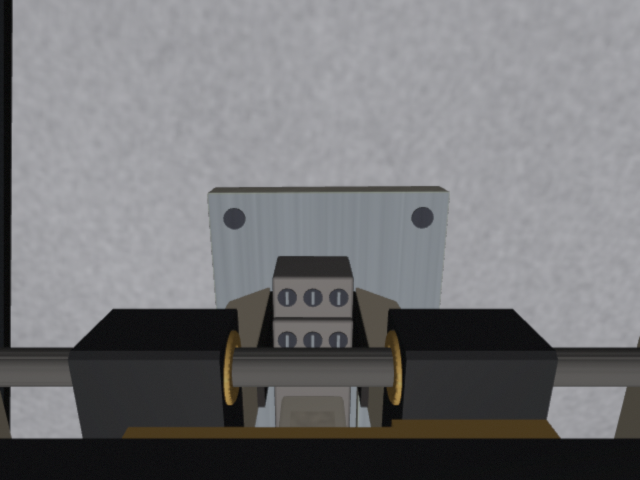

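Picture 9: unit over the bed, centred at column 313 and the bed at 328, so about 7 mm short of the fence, and parallel. I'll lower to contact.

>>> move_arm([
  [0,0,-0.7,0,0,0],
  [0,0,-0.6,0,0,0],
  [0,0,-0.3,0,0,0],
  [0,0,-0.1,0,0,0],
  [0,0,-0.1,0,0,0],
])

```text
clock: 12.7
position: [0.5153, 0.1348, 0.0481]
ee_rot: [0.329, -3.124, 0.0]
force: [-0.1, 0.1, -0.9]
width: 0.325
```

>>> move_arm([
  [0,0,-0.1,0,0,0],
  [0,0,-0.1,0,0,0],
])

```text
clock: 12.9
position: [0.5154, 0.1348, 0.0463]
ee_rot: [-0.329, 3.124, 0.0]
force: [0.5, -0.1, -0.6]
width: 0.319
```

>>> move_arm([
  [0,0,-0.1,0,0,0],
  [0,0,0,0,0,0],
])

```text
clock: 13.1
position: [0.5154, 0.1348, 0.0456]
ee_rot: [-0.328, 3.124, 0.0]
force: [-1.9, -0.3, 2.2]
width: 0.325
```

>>> move_arm([
  [0,0,0,0,0,0],
  [0,0,0,0,0,0],
  [0,0,0,0,0,0],
  [-0.85,-0.18,0,0,0,0],
  [-0.86,-0.18,0,0,0,0],
  [0,0,0,0,0,0],
], grip=0.5)

```text
clock: 13.7
position: [0.4962, 0.1306, 0.045]
ee_rot: [0.328, -3.122, 0.0]
force: [-0.1, -0.4, 0.5]
width: 0.499
```

>>> move_arm([
  [0,0,0,0,0,0],
  [0,0,0,0,0,0],
  [0,0,0,0,0,0],
  [0,0,0,0,0,0],
  [0,0,0,0,0,0],
], grip=0, force=10)

```text
clock: 14.2
position: [0.4985, 0.1312, 0.0453]
ee_rot: [-0.328, 3.124, 0.0]
force: [0.7, -0.7, 0.9]
width: 0.326
```

```bash
python3 - <<'E'
from h import *
s=monitor.observe();p=s["position"];print(p,s["width"],s["force"])
im=wristcam(imaging.get_image("wrist"),s);a=im["color"][:,:,::-1]
sd=imaging.get_image("side")["color"][:,:,::-1]
cv2.imwrite("pics/w6.png",np.hstack([cv2.resize(a,(400,300)),cv2.resize(sd[180:270,240:360],(400,300),interpolation=cv2.INTER_CUBIC)]))
g=np.array([.617,.1627]);t=np.radians(11.94);ex=np.array([np.cos(t),np.sin(t)]);ey=np.array([-ex[1],ex[0]])
d=p[:2]-g;print("gauge x,y",d@ex,d@ey)
E
```

```text
[0.49852441 0.1312412  0.04534698] 0.3255676062350809 [ 0.67667711 -0.66417855  0.92327189]
gauge x,y -0.12242077003187776 -0.006267094422898103
```

View pics/w6.png

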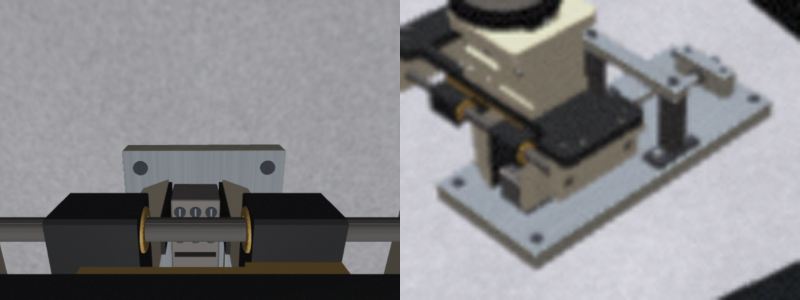

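Picture 10: unit down on the bed, jaws at its tail, short of the bar. Next I'll feel for the fence sideways.

>>> move_arm([
  [-0.04,0.2,0,0,0,0],
  [-0.04,0.2,0,0,0,0],
  [-0.02,0.1,0,0,0,0],
  [0,0,0,0,0,0],
])

```text
clock: 14.7
position: [0.4973, 0.1363, 0.0453]
ee_rot: [-0.329, 3.124, 0.0]
force: [-0.5, -2.5, 3.3]
width: 0.324
```

>>> move_arm([
  [-0.01,0.05,0,0,0,0],
  [-0.01,0.05,0,0,0,0],
])

```text
clock: 14.9
position: [0.4971, 0.1369, 0.0453]
ee_rot: [-0.328, 3.124, -0.0]
force: [0.8, -1.9, 4.1]
width: 0.324
```

>>> move_arm([
  [-0.01,0.05,0,0,0,0],
  [0,0,0,0,0,0],
])

```text
clock: 15.1
position: [0.497, 0.1372, 0.0453]
ee_rot: [-0.328, 3.124, -0.001]
force: [1.2, -4.9, 5.1]
width: 0.326
```

>>> move_arm([
  [0,0,0.03,0,0,0],
  [0.489,0.103,0,0,0,0],
  [0.489,0.103,0,0,0,0],
  [0.489,0.104,0,0,0,0],
  [0.489,0.103,0,0,0,0],
  [0,0,0,0,0,0],
])

```text
clock: 15.7
position: [0.5143, 0.1407, 0.0448]
ee_rot: [0.328, -3.119, 0.002]
force: [-4.3, -5.9, 5.9]
width: 0.326
```

>>> move_arm([
  [0.489,0.103,0,0,0,0],
  [0.489,0.104,0,0,0,0],
  [0.489,0.103,0,0,0,0],
  [0,0,0,0,0,0],
])

```text
clock: 16.1
position: [0.5294, 0.1439, 0.0447]
ee_rot: [0.328, -3.12, 0.002]
force: [-2.2, -5.4, 2.7]
width: 0.328
```

>>> move_arm([
  [0.304,0.042,0.01,0,0,0],
  [0.293,0.062,0,0,0,0],
  [0.293,0.062,0,0,0,0],
  [0.293,0.062,0,0,0,0],
  [0.293,0.062,0,0,0,0],
])

```text
clock: 16.6
position: [0.5437, 0.147, 0.0447]
ee_rot: [0.328, -3.12, 0.002]
force: [-2.9, -5.2, 1.5]
width: 0.326
```

>>> move_arm([
  [0.293,0.062,0,0,0,0],
  [0.293,0.062,0,0,0,0],
  [0.293,0.062,0,0,0,0],
  [0.293,0.062,0,0,0,0],
  [0.293,0.062,0,0,0,0],
])

```text
clock: 17.1
position: [0.5584, 0.1502, 0.0447]
ee_rot: [0.328, -3.12, 0.001]
force: [-3.6, -5.0, 1.9]
width: 0.326
```

>>> move_arm([
  [0.293,0.06,0,0,0,0],
  [0.293,0.062,0,0,0,0],
  [0.293,0.062,0,0,0,0],
  [0.293,0.062,0,0,0,0],
])

```text
clock: 17.5
position: [0.5702, 0.1527, 0.0447]
ee_rot: [0.328, -3.12, 0.001]
force: [-4.3, -3.8, 2.6]
width: 0.325
```

>>> move_arm([
  [0.293,0.062,0,0,0,0],
  [0.293,0.062,0,0,0,0],
  [0.196,0.042,0,0,0,0],
  [0.1,0.02,0,0,0,0],
])

```text
clock: 17.9
position: [0.5799, 0.1548, 0.0449]
ee_rot: [0.328, -3.122, 0.001]
force: [-1.3, -3.8, -1.9]
width: 0.326
```

>>> move_arm([
  [0.098,0.02,0,0,0,0],
  [0.098,0.021,0,0,0,0],
  [0.098,0.021,0,0,0,0],
])

```text
clock: 18.2
position: [0.5838, 0.1557, 0.0454]
ee_rot: [0.328, -3.124, 0.0]
force: [-1.2, -3.6, -1.5]
width: 0.328
```

>>> move_arm([
  [0.098,0.021,-0.01,0,0,0],
  [0.098,0.021,-0.01,0,0,0],
  [0.098,0.021,0,0,0,0],
])

```text
clock: 18.5
position: [0.587, 0.1564, 0.0454]
ee_rot: [0.328, -3.124, 0.0]
force: [-1.7, -3.9, -1.5]
width: 0.323
```

>>> move_arm([
  [0.098,0.021,0,0,0,0],
  [0.098,0.021,0,0,0,0],
])

```text
clock: 18.7
position: [0.5887, 0.1568, 0.0454]
ee_rot: [0.328, -3.124, 0.0]
force: [-3.3, -5.2, 0.2]
width: 0.327
```

>>> move_arm([
  [0.098,0.021,0,0,0,0],
  [0.098,0.021,0,0,0,0],
])

```text
clock: 18.9
position: [0.589, 0.1568, 0.045]
ee_rot: [0.328, -3.121, 0.001]
force: [-8.4, -6.3, 1.8]
width: 0.323
```

The nose is against the screw: 8.4 N, and motion stopped with the unit at about x +12.4. I'll ease the load and release.

>>> move_arm([
  [-0.1,-0.02,0,0,0,0],
  [0,-0.06,0,0,0,0],
  [0,0,0,0,0,0],
])

```text
clock: 19.2
position: [0.5889, 0.1568, 0.0451]
ee_rot: [0.329, -3.123, -0.001]
force: [-4.9, -2.7, -1.1]
width: 0.326
```

>>> move_arm([
  [0,0,0,0,0,0],
  [0,0,0,0,0,0],
  [0,0,0,0,0,0],
  [0,0,0,0,0,0],
], grip=0.5)

```text
clock: 19.6
position: [0.5904, 0.157, 0.0457]
ee_rot: [-0.329, 3.123, 0.001]
force: [-0.7, 0.1, 0.2]
width: 0.497
```

>>> move_arm([
  [0,0,1,0,0,0],
  [0,0,3,0,0,0],
  [0,0,4,0,0,0],
  [0,0,4,0,0,0],
  [-3,-0.6,2,0,0,0],
  [-3,-0.6,1,0,0,0],
  [-1.5,-0.3,0,0,0,0],
  [0,0,0,0,0,0],
])

```text
clock: 20.4
position: [0.5133, 0.1412, 0.1968]
ee_rot: [-0.329, 3.124, 0.001]
force: [-0.6, 0.5, -0.1]
width: 0.499
```

```bash
python3 - <<'E'
from h import *
s=monitor.observe();im=wristcam(imaging.get_image("wrist"),s);print(s["clock"],s["position"])
import pickle;pickle.dump(im,open("wf.pkl","wb"))
q=np.array([proj(im,[.617,.163,.0145]),proj(im,[.56,.15,.0145])]);print(q)
a=np.ascontiguousarray(im["color"][:,:,::-1]);cv2.imwrite("pics/wf.png",a)
sd=imaging.get_image("side")["color"][:,:,::-1]
v=int(min(max(q[1][1]-90,0),300))
cv2.imwrite("pics/w7.png",np.hstack([cv2.resize(a[v:v+180,230:410],(420,420),interpolation=cv2.INTER_CUBIC),cv2.resize(sd[180:270,260:350],(380,420),interpolation=cv2.INTER_CUBIC)]));print(v)
E
```

```text
20.4 [0.51334145 0.14118829 0.19683293]
[[312.12250116 339.10271219]
 [311.02380917 274.95332203]]
184
```

View pics/w7.png

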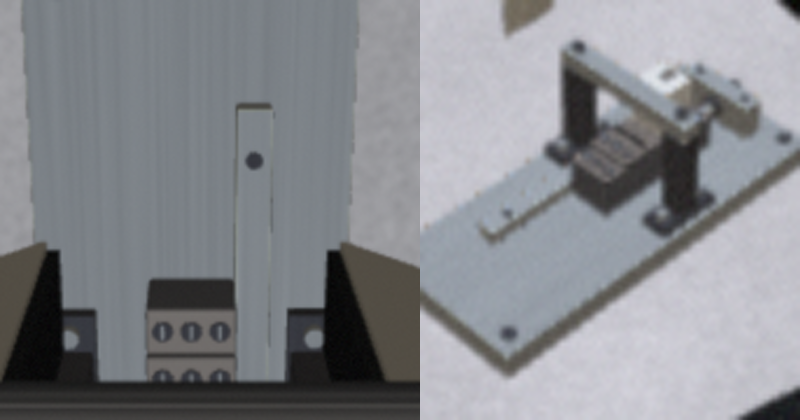

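Picture 11: the unit is under the bar with relay beyond it, tail at crop (147–235, 280–380), parallel to the fence and very close to it. I'll check the gap numerically.

```bash
python3 - <<'E'
from h import *
import pickle
im=pickle.load(open("wf.pkl","rb"));g=cv2.cvtColor(im["color"],cv2.COLOR_RGB2GRAY).astype(int)
print(list(range(288,340,1)))
for r in (240,275,306,309,318,322,330,336,342):print(r,g[r,288:300],g[r,322:340])
p=(.617,.1627,np.radians(11.94),.0033)
c,s=np.cos(p[2]),np.sin(p[2])
def G(x,y,z):x,y,z=np.array([x,y,z])/1e3;return proj(im,[p[0]+c*x-s*y,p[1]+s*x+c*y,p[3]+z]).round(2)
for q in((-98,15,21),(-60,15,21),(-34,15,21),(-34,15,37),(-34,-15,37),(-34,15,12),(-16,15,40),(-16,-15,40)):print(q,G(*q))
E
```

```text
[288, 289, 290, 291, 292, 293, 294, 295, 296, 297, 298, 299, 300, 301, 302, 303, 304, 305, 306, 307, 308, 309, 310, 311, 312, 313, 314, 315, 316, 317, 318, 319, 320, 321, 322, 323, 324, 325, 326, 327, 328, 329, 330, 331, 332, 333, 334, 335, 336, 337, 338, 339]
240 [131 131 130 130 129 128 130 131 128 126 126 128] [127 129 128 127 125 127 128 130 124 106 130 132 131 130 131 131 130 131]
275 [131 130 130 129 129 129 129 130 130 127 125 127] [126 129 130 128 126 128 128 128 120 134 135 133 131 130 131 132 132 133]
306 [130 130 128 127 122  96  49  38  40  39  38  39] [ 40  40  41  40  41  40  40  41  78 139 137 133 130 129 130 131 133 133]
309 [130 130 130 128 119  70  42  39  40  40  40  40] [ 39  40  40  40  40  40  40  42  78 138 137 133 130 129 131 132 133 133]
318 [130 130 128 121  90  98 109 110 110 111 110 110] [111 110 110 109 110 110 110 108  98 100 131 131 128 128 130 132 133 132]
322 [131 131 129 124 103  99 111 110 101  77  80  71] [ 78  67  61  68  82 101 110 108  96  99 132 130 128 128 130 132 132 132]
330 [130 130 130 124 101  97 108 109 106  96  83  84] [ 95  85  87  90  94 106 109 110 103 113 131 130 127 128 130 132 133 132]
336 [130 130 129 125 103  59  53  53  54  53  54  53] [ 54  54  56  55  56  57  56  57  70 109 130 129 127 128 130 131 132 131]
342 [131 132 130 124 102  97 110 108 104  97  85  77] [ 95  75  77  88  99 103 108 106  96 100 129 129 127 127 129 131 131 130]
(-98, 15, 21) [331.54 231.16]
(-60, 15, 21) [330.86 277.66]
(-34, 15, 21) [330.43 307.73]
(-34, 15, 37) [331.3  316.95]
(-34, -15, 37) [292.27 316.95]
(-34, 15, 12) [329.98 302.9 ]
(-16, 15, 40) [331.15 339.76]
(-16, -15, 40) [292.4  339.76]
```

```bash
python3 -c "
from h import *
print(workorder.sign_off())"
```

```text
the job is handed in; nothing more can be done
None
```

The relay is pressed home, and the unit sits on the gauge bed under the bar, nose on the stop screw and side against the fence. I handed it in at about 20.5 s with the gripper clear.

- **Relay:** it slid at about 9 N over roughly 5 mm. The force then rose sharply to 19.6 N, which marks home and is under the 25 N limit. It later passed under the bar with no sign of a strike.
- **Slide and stop:** the fence load stayed at or below about 6 N. The nose met the stop screw at 8.4 N, with the unit at about x +12.4 mm of the gauge. I eased the load, and about 5 N was still pressing forward when the jaws opened, so the nose should have stayed on the screw.
- **Final check:** the side camera shows the relay past the bar. In the wrist image the unit's side edges lie within about 0.5 pixel (0.3 mm) of the predicted flush position and run parallel to the fence.

By eye the gap to the fence had looked like 1–2 mm in the last picture; the pixel measurement resolved it as flush. The nose at the screw was only felt, not seen close up. The other things on the table, including the green look-alike, were not touched.

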